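Stand the lab tablet up on its fold-out leg

TASK

Two rugged devices of the same build lie on their screens on the bench. On the larger one, the tablet, swing the wire leg on its back all the way out, then raise it by its carrying handle and stand it on its bottom edge and that leg, about where it lies, leaning back steadily. Leave the smaller device lying where it is.

Things in the scene. Friction and masses are not known exactly. Their poses are not given: they have to be found in the camera images.
- tablet: The larger of two grey rugged tablets with black corners, lying on its screen: 140 mm tall (x) x 105 wide (y) x 14 thick (z), 0.3 to 0.6 kg in all. Origin: centre of the screen face, on the bench as it lies. +x to its top edge (handle side; toward the robot within 26 degrees at the start), +z out of its back (up as it lies). Bottom edge at x = -70 mm; to stand it is tipped up about this edge.
- tablet_handle (a point): Middle of the tablet's carrying handle: a grey round sleeve 14 mm thick, 68 mm long, along y, at x = +102, z = +24 mm of the tablet (32 mm beyond the top edge), on arms at y = +-40 mm. It turns freely on its rod, so the tablet swings under fingers that hold it. Standing leaning back on the open leg (20 degrees; tipped 110 degrees in all, past the vertical), it is about 157 mm above the bench.
- tablet_leg (a joint): Opening of the leg in rad: 0 flat on the back, 0.908 (52 degrees) at its stop, fully out; starts 0.15 to 0.4. A U of bare 8 mm round wire, 66 mm between the side wires' centres, hinged along y at x = +10, z = +19 mm of the tablet; stiff hinge (0.05 N m), stays where left. Its cross-bar lies 82 mm from the hinge toward the bottom edge; pinch it from above and lead it up its arc.
- tablet_foot (a point): Middle of the cross-bar of the tablet's leg, on the axis of the 8 mm wire: the foot on which the tablet will stand. At the start 31 to 51 mm above the bench.
- logger: The smaller device, a handheld logger of the same look and build (101 mm tall x 76 wide x 14 thick), lying on its screen left or right of the tablet: to be left alone. Origin: centre of its screen face; axes as for the tablet.
Things that resemble listed ones, but are neither listed nor needed, are in the scene too. What is shaped like the tablet but orange is not meant.

How it is judged:
By the outcome, as a careful person would: the job done as asked, in the order asked, and still so for the second after the job is handed in, with the robot touching nothing.
It also fails if it takes over 51 s, if anything falls off the work surface, if the arm or the gripper's body presses on something with over 40 N, if the wrist force passes 120 N, or if a joint passes its speed limit or range.

ROBOT

A 6-joint arm with a two-finger parallel gripper is mounted at the origin on a cart in front of the work surface, level with it; the furniture and walls round the work are solid. World frame = base frame: x ahead of the robot, y to its left, z up, the work surface at z = 0. Lengths are in mm, angles in rad, forces in N, time in s.
With the tool pointing down it reaches from about 350 to 775 mm from the base axis. Payload 5.5 kg.
Tool frame: the origin (TCP) lies at the very end of the fingers, on their centre line; the grasp point (between the pads) lies 19 mm behind it; z points along the fingers, y is the line along which they close (so a half turn about z gives the same grasp; the last joint's range is limited). The gripper opens to 85 mm and grips with 20 to 120 N. Pads are 22 mm wide; open, the fingers measure 114 mm over their backs; the gripper's body (76 mm by 85 mm) begins 54 mm behind the grasp point. The pads swing forward as they close: fully open they stand 13 mm farther back than shut.
Start: joints at [-1.37, 0.313, 0.046, 1.304, 0, 1.431], TCP at [192.186, -541.975, 231.323] pointing down, gripper open.
Joint ranges: [-2.76, 2.76], [-0.86, 1.69], [-1.03, 1.26], [-2.2, 2.34], [-1.47, 1.5], [-3.14, 3.14]. Speed limits (rad/s): [2.57, 2.57, 3.14, 3.14, 3.14, 3.14].

INTERFACE

Orientations are given as [roll, pitch, yaw] about the fixed x, y, z axes, in that order (R = Rz(yaw) Ry(pitch) Rx(roll)).
In Python, from workcell import bot gives the robot as it stands. The module is installed in compiled form; this text tells all that it offers.
- The arm moves only by the tool apply_moves, never from a script. Its argument "plan" is a list of rows, each a list of 7 numbers: the shift along the tool's x, y, z each as a share of 120 mm, from -1 to 1, then the turn, a rotation vector about the tool's x, y, z each as a share of 30 degrees, from -1 to 1, then the finger opening in mm, from 0 to 85.4. In form: [[dx, dy, dz, ax, ay, az, claw], ...]. A call has 1 to 10 rows; each row is the pose to reach, as a shift and turn from the pose commanded when the call began, along the tool's axes at that moment; what a row does not reach only later rows make up. A row lasts 1/8 s, in which the tool goes at most 62.5 mm and 10.7 degrees, less where a joint would pass 70% of its speed; a pose out of reach is approached as far as the arm can. A call with a number of a shift or a turn outside -1 to 1 is refused whole. A call with a gripper value outside its range is refused whole. The fingers move at their own pace and stop on an object; "force" is the grip in N (left out, the last holds). Time passes only in rows, so rows that repeat a pose let the fingers close. It gives the time, the measured TCP pose, the force, the opening and the grip force at its end, in the units of the state.
- bot.sense(): the state, without advancing time (a new reading comes with each control period).
- bot.capture(name): name is "scene" or "top"; returns a dict with "pixels" (400x640x3 uint8, blue, green, red), "camera_matrix" (3x3 intrinsics, pixels), "dist_coeffs" ([k1, k2, p1, p2, k3] as OpenCV has them; the pictures are not rectified), "extrinsics" (4x4, takes a point from camera to world coordinates). Camera axes: x right, y down, z forward; pixel columns grow to the right and rows downward; lengths in mm; the calibration is good to about 2 mm. A picture is of the moment at which its call begins. There is no depth.
- bot.sign_off(): hands the job in; it is judged then, once.
The state is a dict: "time_s": time; "joint_pos": joint angles; "qvel": joint speeds; "joint_torque": joint torques, N m; "eef_pos": TCP position; "tool_rot": TCP orientation; "force": force on the tool from outside, world axes, zero at the start; "moment": the same for the moment, N m; "gripper_width": opening from 0.0 (shut) to 1.0 (fully open); "finger_force": force on a finger pad.
Only numpy, scipy, OpenCV 4.12 (cv2) and the standard library are available. Lean on these libraries where they do the work, as an engineer would, in place of code of your own. Each camera call takes 0.05 s, during which the arm holds its last target. There are 200 camera calls.

## Working session

There is one attempt and no reset: what is moved stays moved. The work goes in short steps, Python scripts to look and compute and a tool call to move; the robot and the scene stay as the last step left them, time stands still between calls to the robot, and variables do not carry over. Pictures are saved under pics/ and viewed, at most 10 in all, crops included, and the job is handed in when it is done.

Besides the shell and the picture viewer there is one more tool, called after ">>>" by a JSON object that holds its "name" and its "arguments", one argument or row to a line. apply_moves: Moves the arm, as the interface text tells. Shift numbers are shares of 120 mm and turn numbers shares of 30 degrees, none past 1 either way. Its arguments: {"type":"object","properties":{"plan":{"type":"array","items":{"type":"array","items":{"type":"number"}}},"force":{"type":"number"}},"required":["plan"]}

```bash
mkdir -p pics
cat > h.py <<'E'
import numpy as np, cv2
from scipy.spatial.transform import Rotation as R
from workcell import bot
def ray(c,uv):
    p=cv2.undistortPoints(np.array([[uv]],float),c["camera_matrix"],np.array(c["dist_coeffs"]))[0,0]
    E=np.array(c["extrinsics"]); d=E[:3,:3]@np.array([p[0],p[1],1.]); return E[:3,3],d/np.linalg.norm(d)
def onz(c,uv,z):
    o,d=ray(c,uv); return o+d*(z-o[2])/d[2]
def tri(c1,u1,c2,u2):
    o1,d1=ray(c1,u1);o2,d2=ray(c2,u2)
    t=np.linalg.lstsq(np.c_[d1,-d2],o2-o1,rcond=None)[0]
    a=o1+d1*t[0];b=o2+d2*t[1];return (a+b)/2,np.linalg.norm(a-b)
def proj(c,P):
    E=np.linalg.inv(np.array(c["extrinsics"]));
    return cv2.projectPoints(np.array(P,float).reshape(-1,3),cv2.Rodrigues(E[:3,:3])[0],E[:3,3],np.array(c["camera_matrix"]),np.array(c["dist_coeffs"]))[0][:,0]
E
python3 - <<'E'
from h import *
import pickle
cs={n:bot.capture(n) for n in("scene","top")}
pickle.dump(cs,open("c0.pkl","wb"))
for n in cs: cv2.imwrite(f"pics/{n}0.png",cs[n]["pixels"]); print(n,np.round(cs[n]["extrinsics"],2).tolist(),np.array(cs[n]["camera_matrix"]).tolist())
print(bot.sense())
E
```

```text
scene [[-0.68, -0.36, 0.64, -98.26], [-0.73, 0.31, -0.61, 678.13], [0.03, -0.88, -0.48, 524.65], [0.0, 0.0, 0.0, 1.0]] [[504.36596228435104, 0.0, 323.2222124592875], [0.0, 504.36596228435104, 197.81923412026157], [0.0, 0.0, 1.0]]
top [[-0.02, -0.99, 0.13, 382.72], [-1.0, 0.02, 0.01, 56.0], [-0.02, -0.13, -0.99, 1078.19], [0.0, 0.0, 0.0, 1.0]] [[415.5449412294573, 0.0, 322.20011269698165], [0.0, 415.5449412294573, 198.230241525909], [0.0, 0.0, 1.0]]
{'time_s': 0.1, 'joint_pos': array([-1.36960701e+00,  3.13933692e-01,  4.50913215e-02,  1.30356259e+00,
        2.19430520e-05,  1.43117498e+00]), 'qvel': array([-0.00068691,  0.00131875,  0.00237572, -0.00025221, -0.00069529,
       -0.00032787]), 'joint_torque': array([ 1.56821676e-03, -4.81725812e+01,  2.99243474e+01,  1.27931233e-02,
       -2.10368171e-04,  1.40827233e-06]), 'eef_pos': array([ 192.09160692, -541.49956664,  230.49272235]), 'tool_rot': array([-3.14000272e+00, -2.45600623e-04,  3.40810446e-01]), 'force': array([-0.09419566, -0.74171297,  0.1835048 ]), 'moment': array([0.03018855, 0.01055449, 0.00414266]), 'finger_force': 0.0, 'gripper_width': 0.9988393602940604}
```

View pics/scene0.png

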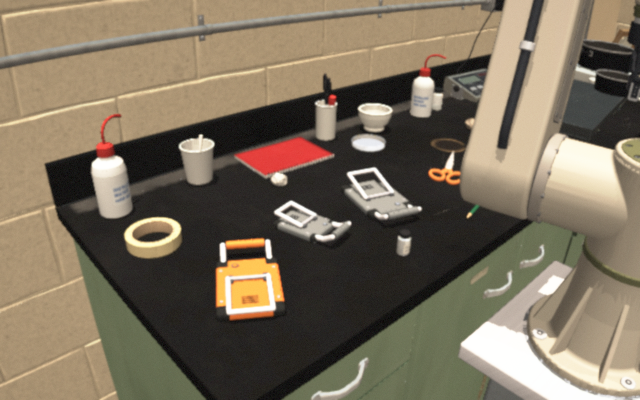

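View pics/top0.png

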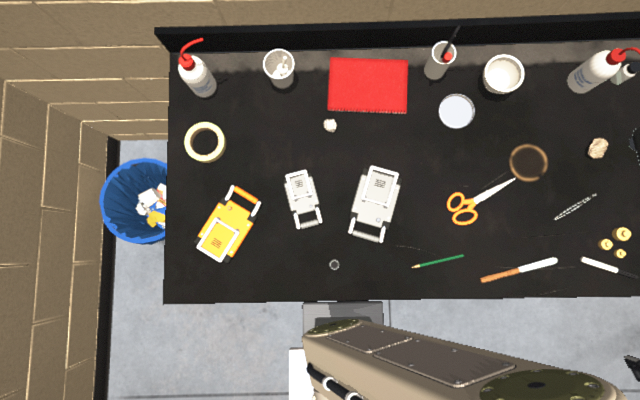

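The scene view shows the grey tablet at about (380,195), the smaller grey logger at (312,222) and an orange look-alike at (248,280). In the top view they are at (375,203), (302,198) and (228,225). By size and colour, the tablet is the one at (375,203) in the top view. Next I'll check it in a close crop.

Run:
```python
from h import *
import pickle
cs=pickle.load(open("c0.pkl","rb"))
a=cs["scene"]["pixels"][160:230,335:430]; b=cs["top"]["pixels"][155:250,340:410]
a=cv2.resize(a,None,fx=5,fy=5,interpolation=cv2.INTER_CUBIC); b=cv2.resize(b,None,fx=4.2,fy=4.2,interpolation=cv2.INTER_CUBIC)
o=np.zeros((420,475+b.shape[1],3),np.uint8); o[:a.shape[0],:475]=a; o[:b.shape[0],475:]=b[:420]
cv2.imwrite("pics/crop0.png",o); print(o.shape)
```

```text
(420, 769, 3)
```

View pics/crop0.png

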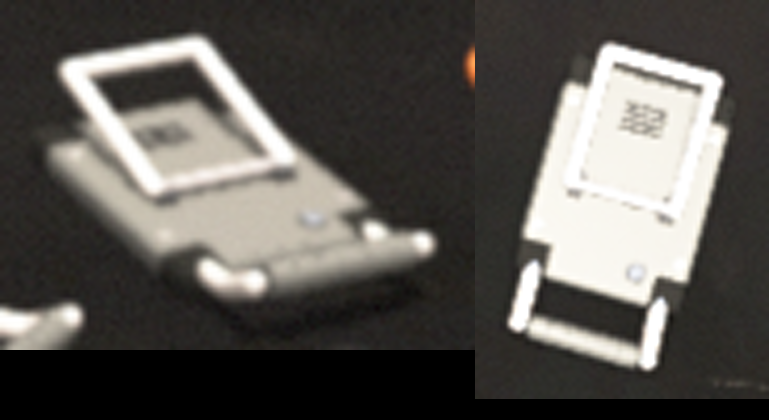

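The crop shows the grey tablet. Its leg cross-bar runs between scene crop (72,68) and (203,44), or top crop (608,52) and (714,80). Its handle sleeve lies nearest the robot, between scene crop (265,280) and (415,243), or top crop (530,326) and (637,355).

Run:
```python
from h import *
import pickle
cs=pickle.load(open("c0.pkl","rb")); S,T=cs["scene"],cs["top"]
s=lambda x,y:(335+x/5-.4,160+y/5-.4); t=lambda x,y:(340+(x-475)/4.2-.4,155+y/4.2-.4)
pts={"footL":((72,68),(608,52)),"footR":((203,44),(714,80)),"hinL":((155,187),(574,187)),"hinR":((290,158),(672,212)),
"hanL":((258,281),(530,326)),"hanR":((418,243),(637,355))}
P={}
for k,(a,b) in pts.items():
    P[k],e=tri(S,s(*a),T,t(*b)); print(k,P[k].round(1),round(e,1))
P["hanL"]=onz(T,t(*pts["hanL"][1]),24);P["hanR"]=onz(T,t(*pts["hanR"][1]),24);print(P["hanL"].round(1),P["hanR"].round(1))
f=(P["footL"]+P["footR"])/2;h=(P["hinL"]+P["hinR"])/2;n=(P["hanL"]+P["hanR"])/2
print(f.round(1),h.round(1),n.round(1),np.linalg.norm(f-h),np.linalg.norm(n-h))
d=(n-h)[:2];print("yaw long",np.degrees(np.arctan2(d[1],d[0])))
for a in("foot","hin","han"):
    v=P[a+"R"]-P[a+"L"];print(a,np.linalg.norm(v),np.degrees(np.arctan2(v[1],v[0])))
# yaw via body axis: minAreaRect of tablet in top mask
g=T["pixels"].astype(int); m=((g.min(2)>90)&(g.max(2)-g.min(2)<45)).astype(np.uint8); m[:, :340]=0;m[:,412:]=0;m[:150]=0;m[255:]=0
c=max(cv2.findContours(m,0,2)[0],key=cv2.contourArea);print(cv2.minAreaRect(c))
```

```text
footL [597.8 -57.   42.1] 2.5
footR [ 578.2 -120.5   42.1] 4.6
hinL [520.7 -33.9  21.5] 2.5
hinR [501.5 -94.5  23.1] 3.6
hanL [436.9  -4.2  24.3] 3.2
hanR [414.5 -70.   27.6] 5.8
[435.7  -5.2  24. ] [417.  -68.7  24. ]
[588.  -88.7  42.1] [511.1 -64.2  22.3] [426.3 -36.9  24. ] 83.14965845277376 89.02431879243139
yaw long 162.182194857388
foot 66.48489532801557 -107.10855112155794
hin 63.53688050990475 -107.63196094470263
han 66.21791558654033 -106.39438067669515
((373.9622497558594, 203.13204956054688), (41.48288345336914, 73.35052490234375), 15.945395469665527)
```

The measurements agree with the sizes given. The cross-bar is 66 mm between wires, the leg is 83 mm from hinge to bar, and the foot is 42 mm high. The tablet is at yaw ~162.7°, so I'm moving over the leg.

>>> {"name": "apply_moves", "arguments": {
  "plan": [
    [0.4,-0.22,0,0,0,0,40],
    [0.8,-0.45,0,0,0,0,40],
    [1,-0.56,0,0,0,0,40]
  ]
}}

```text
time_s: 0.48
eef_pos: [283.9, -436.1, 230.9]
tool_rot: [-3.14, -0.0, 0.342]
force: [0.6, -0.3, 0.3]
gripper_width: 0.466
finger_force: 0.0
```

>>> {"name": "apply_moves", "arguments": {
  "plan": [
    [0.4,-0.22,0,0,0,0,40],
    [0.8,-0.45,0,0,0,0,40],
    [1,-0.56,0,0,0,0,40]
  ]
}}

```text
time_s: 0.85
eef_pos: [374.5, -332.7, 231.0]
tool_rot: [-3.141, 0.0, 0.343]
force: [-0.1, -0.1, 0.7]
gripper_width: 0.466
finger_force: 0.0
```

>>> {"name": "apply_moves", "arguments": {
  "plan": [
    [0.4,-0.22,0,0,0,0,40],
    [0.8,-0.45,0,0,0,0,40],
    [1,-0.56,0,0,0,0,40]
  ]
}}

```text
time_s: 1.23
eef_pos: [465.2, -229.3, 230.9]
tool_rot: [-3.141, 0.0, 0.343]
force: [-0.1, -1.0, 0.6]
gripper_width: 0.469
finger_force: 0.0
```

>>> {"name": "apply_moves", "arguments": {
  "plan": [
    [0.4,-0.22,0,0,0,-0.3,30],
    [0.8,-0.45,0,0,0,-0.6,30],
    [1,-0.56,0,0,0,-1,30],
    [1,-0.56,0,0,0,-1,30]
  ],
  "force": 30
}}

```text
time_s: 1.72
eef_pos: [555.4, -126.5, 230.5]
tool_rot: [-3.141, 0.0, 0.868]
force: [-0.9, -0.1, 0.7]
gripper_width: 0.35
finger_force: 0.0
```

```bash
cat >> h.py <<'E'
def go(target,yaw=72.7,tilt=0):
    s=bot.sense(); M=R.from_euler("xyz",s["tool_rot"]); print("t",round(s["time_s"],2),s["eef_pos"].round(1),np.degrees(s["tool_rot"]).round(2),"F",s["force"].round(1),"w",round(s["gripper_width"],3),s["finger_force"].round(1) if hasattr(s["finger_force"],"round") else s["finger_force"])
    d=M.inv().apply(np.array(target)-s["eef_pos"])/120
    w=(M.inv()*R.from_euler("z",yaw,degrees=True)*R.from_euler("x",180,degrees=True)).as_rotvec(degrees=True)/30
    print("shift",d.round(3),"turn",w.round(3))
E
python3 -c "
from h import *
go([588,-88.7,120])"
```

```text
t 1.73 [ 555.4 -126.5  230.5] [-1.7994e+02  2.0000e-02  4.9740e+01] F [-0.9 -0.1  0.7] w 0.35 0.0
shift [0.416 0.005 0.921] turn [-0.002  0.    -0.765]
```

>>> {"name": "apply_moves", "arguments": {
  "plan": [
    [0.2,0.0,0.3,0,0,-0.35,30],
    [0.416,0.005,0.6,0,0,-0.7,30],
    [0.416,0.005,0.92,0,0,-0.765,30],
    [0.416,0.005,0.92,0,0,-0.765,30]
  ]
}}

```text
time_s: 2.22
eef_pos: [584.3, -90.5, 117.6]
tool_rot: [-3.134, 0.001, 1.262]
force: [0.4, 0.2, -1.0]
gripper_width: 0.351
finger_force: 0.0
```

```bash
python3 -c "
from h import *
go([588,-88.7,27])
cs={n:bot.capture(n) for n in('scene','top')}
a=cv2.resize(cs['scene']['pixels'][130:240,300:430],None,fx=4,fy=4)[:440];b=cv2.resize(cs['top']['pixels'][150:250,335:410],None,fx=3.6,fy=4)[:440]
o=np.zeros((440,790,3),np.uint8);o[:,:520]=a;o[:400,520:]=b[:,:270];cv2.imwrite('pics/c1.png',o)
"
```

```text
t 2.23 [584.3 -90.5 117.6] [-1.7956e+02  4.0000e-02  7.2320e+01] F [ 0.4  0.2 -1. ] w 0.351 0.0
shift [0.025 0.031 0.754] turn [-0.015  0.001 -0.013]
```

View pics/c1.png

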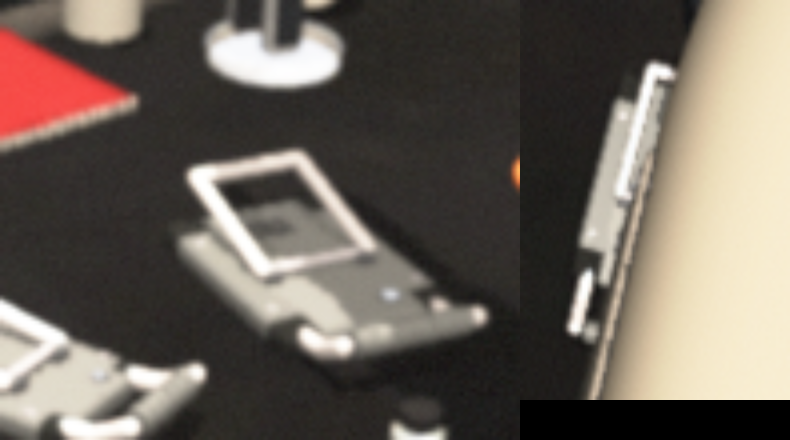

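The open fingers hang above the cross-bar at crop (262,40), and the leg and tablet haven't moved. Next I descend and pinch the bar.

>>> {"name": "apply_moves", "arguments": {
  "plan": [
    [0.02,0.02,0.3,0,0,0,30],
    [0.02,0.02,0.55,0,0,0,30],
    [0.02,0.02,0.75,0,0,0,30],
    [0.02,0.02,0.75,0,0,0,30],
    [0.02,0.02,0.75,0,0,0,0],
    [0.02,0.02,0.75,0,0,0,0],
    [0.02,0.02,0.75,0,0,0,0],
    [0.02,0.02,0.75,0,0,0,0]
  ],
  "force": 20
}}

```text
time_s: 3.32
eef_pos: [592.1, -89.7, 32.0]
tool_rot: [3.138, 0.0, 1.265]
force: [2.9, -2.0, 1.3]
gripper_width: 0.081
finger_force: 20.9
```

```bash
python3 -c "
from h import *
go([588,-88.7,27])
print(bot.sense()['moment'])
cs={n:bot.capture(n) for n in('scene','top')}
a=cv2.resize(cs['scene']['pixels'][130:240,300:430],None,fx=5,fy=5);cv2.imwrite('pics/c2.png',a)
"
```

```text
t 3.33 [592.1 -89.7  32. ] [1.7981e+02 1.0000e-02 7.2460e+01] F [ 2.9 -2.   1.3] w 0.081 20.88922530412674
shift [-0.003 -0.035  0.042] turn [ 0.006  0.    -0.008]
[-0.30849459 -0.50626913  0.01692282]
```

View pics/c2.png

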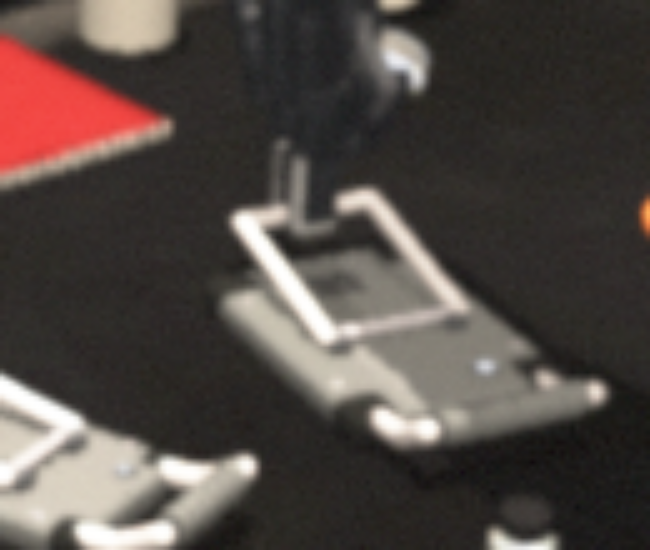

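The fingers hold the cross-bar at crop (305,215). Next I lead it up its arc.

>>> {"name": "apply_moves", "arguments": {
  "plan": [
    [0,-0.027,-0.074,0,0,0,0],
    [0,-0.056,-0.136,0,0,0,0],
    [0,-0.092,-0.194,0,0,0,0],
    [0,-0.133,-0.248,0,0,0,0],
    [0,-0.18,-0.298,0,0,0,0],
    [0,-0.231,-0.343,0,0,0,0],
    [0,-0.25,-0.36,0,0,0,0],
    [0,-0.25,-0.36,0,0,0,0],
    [0,-0.25,-0.36,0,0,0,0]
  ]
}}

```text
time_s: 4.55
eef_pos: [562.1, -80.0, 74.1]
tool_rot: [3.142, 0.0, 1.265]
force: [-0.2, -0.3, 1.5]
gripper_width: 0.081
finger_force: 20.0
```

```bash
python3 -c "
from h import *
go([562,-81,72]);print(bot.sense()['moment'])
cs={n:bot.capture(n) for n in('scene','top')}
a=cv2.resize(cs['scene']['pixels'][130:240,300:430],None,fx=5,fy=5);cv2.imwrite('pics/c3.png',a)
"
```

```text
t 4.55 [562.1 -80.   74.1] [179.99   0.    72.48] F [-0.2 -0.3  1.5] w 0.081 19.970603585243225
shift [-0.008  0.002  0.018] turn [ 0.     0.    -0.007]
[-0.03177857 -0.15681553 -0.01095497]
```

View pics/c3.png

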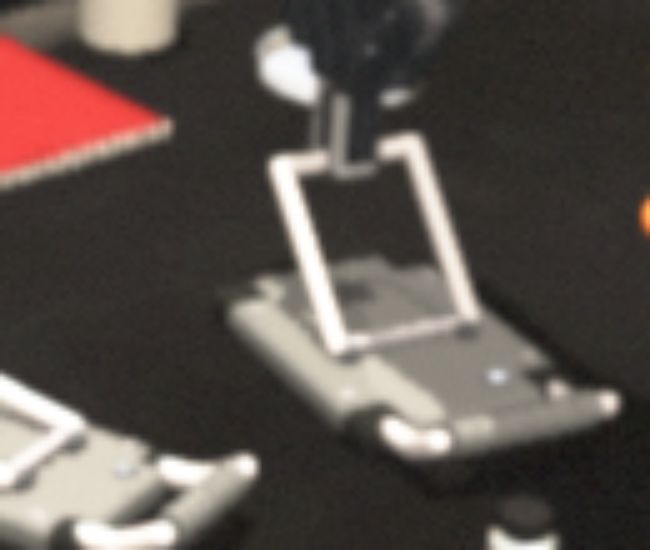

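The leg is nearly upright with the bar at crop (345,152), and the tablet has crept about 3 mm. A small extra push will show whether it's at the stop.

>>> {"name": "apply_moves", "arguments": {
  "plan": [
    [0,-0.02,-0.015,0,0,0,0],
    [0,-0.04,-0.03,0,0,0,0],
    [0,-0.04,-0.03,0,0,0,0],
    [0,-0.04,-0.03,0,0,0,0]
  ]
}}

```text
time_s: 5.15
eef_pos: [557.0, -78.5, 77.6]
tool_rot: [-3.141, 0.0, 1.265]
force: [-0.5, -0.7, -0.4]
gripper_width: 0.079
finger_force: 19.8
```

```bash
python3 -c "
from h import *
go([562,-81,72]);print(bot.sense()['moment'])"
```

```text
t 5.15 [557.  -78.5  77.6] [-1.7996e+02  1.0000e-02  7.2480e+01] F [-0.5 -0.7 -0.4] w 0.079 19.794894754886627
shift [-0.008  0.046  0.046] turn [-0.001  0.    -0.007]
[-0.05020323 -0.12450458 -0.05274308]
```

>>> {"name": "apply_moves", "arguments": {
  "plan": [
    [0,0,0,0,0,0,30],
    [0,0,0,0,0,0,30],
    [0,0,0,0,0,0,30],
    [0,0,-0.3,0,0,0,30],
    [0,0,-0.6,0,0,0,30],
    [0,0.3,-0.7,0,0,0,30],
    [0,0.7,-0.7,0,0,0,30],
    [0,1,-0.7,0,0,0,30],
    [0,1,-0.7,0,0,0,30]
  ]
}}

```text
time_s: 6.28
eef_pos: [673.5, -115.6, 160.4]
tool_rot: [-3.142, 0.0, 1.264]
force: [-0.5, -0.1, 0.3]
gripper_width: 0.346
finger_force: 0.0
```

Run:
```python
from h import *
import pickle
cs={n:bot.capture(n) for n in("scene","top")}
pickle.dump(cs,open("c4.pkl","wb"))
a=cs["scene"]["pixels"][140:230,335:430]; b=cs["top"]["pixels"][155:250,340:410]
a=cv2.resize(a,None,fx=5,fy=5,interpolation=cv2.INTER_CUBIC); b=cv2.resize(b,None,fx=4.2,fy=4.2,interpolation=cv2.INTER_CUBIC)
o=np.zeros((450,475+b.shape[1],3),np.uint8); o[:a.shape[0],:475]=a; o[:b.shape[0],475:]=b
cv2.imwrite("pics/crop4.png",o); go([426,-37,120])
```

```text
t 6.38 [ 671.3 -114.5  160.9] [-179.9     0.     72.47] F [0.1 0.3 0.1] w 0.349 0.0
shift [ 1.000e-03 -2.143e+00  3.450e-01] turn [-0.003  0.    -0.008]
```

View pics/crop4.png

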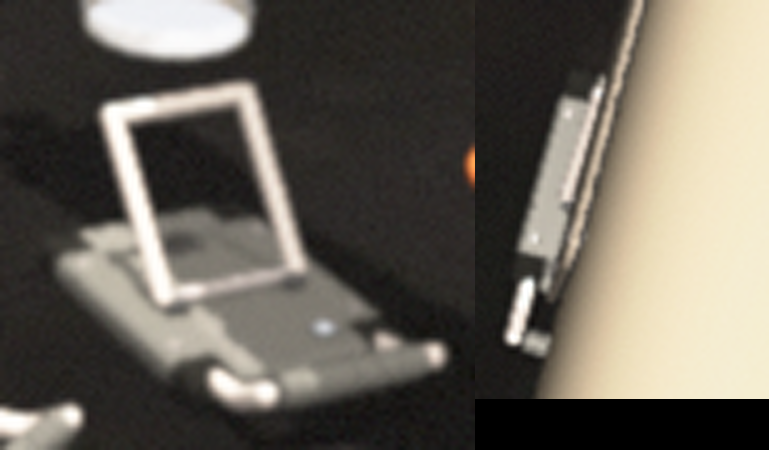

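The leg stands well out. Its foot corners are at crop (115,112) and (245,92), its hinge corners at (168,298) and (300,268), and the handle ends at (268,395) and (432,355). From these I work out the leg angle and how far the tablet has shifted.

Run:
```python
from h import *
import pickle
S0=pickle.load(open("c0.pkl","rb"))["scene"];S=pickle.load(open("c4.pkl","rb"))["scene"]
s0=lambda x,y:(334.6+x/5,159.6+y/5); s=lambda x,y:(334.6+x/5,139.6+y/5)
def an(c,f,h,n,sh):
    H=[onz(c,sh(*p),19) for p in h];N=[onz(c,sh(*p),24) for p in n]
    v=N[1]-N[0];print("han mid",np.mean(N,0).round(1),"hinge mid",np.mean(H,0).round(1),"yaw",np.degrees(np.arctan2(v[1],v[0])))
    u=np.mean(N,0)-np.mean(H,0);u[2]=0;print("hin-han",np.linalg.norm(u));u/=np.linalg.norm(u);nrm=np.cross(u,[0,0,1])
    for p,q in zip(f,H):
        o,d=ray(c,sh(*p));P=o+d*((q-o)@nrm)/(d@nrm);w=P-q;print("foot",P.round(1),"len",np.linalg.norm(w).round(1),"ang",np.arctan2(w[2],-w@u).round(3))
an(S0,[(72,68),(203,44)],[(155,187),(290,158)],[(258,281),(418,243)],s0)
an(S,[(115,112),(245,92)],[(168,298),(300,268)],[(268,395),(432,355)],s)
```

```text
han mid [427.2 -40.4  24. ] hinge mid [514.9 -69.4  19. ] yaw -107.05846478669042
hin-han 92.29703519691208
foot [600.7 -61.8  39.3] len 82.4 ang 0.249
foot [ 580.7 -126.9   39. ] len 82.2 ang 0.246
han mid [417.4 -36.1  24. ] hinge mid [505.3 -66.   19. ] yaw -106.81322345635584
hin-han 92.80450185567773
foot [567.9 -52.   81.1] len 83.8 ang 0.833
foot [ 550.2 -116.5   78.4] len 82.5 ang 0.804
```

The leg reads about 0.82 rad, short of the 0.908 stop, and the tablet slid about 10 mm. I'll regrip deeper and lead it on with more lift.

>>> {"name": "apply_moves", "arguments": {
  "plan": [
    [0,-0.4,0,0,0,0,35],
    [0,-0.8,0,0,0,0,35],
    [0,-0.99,0,0,0,0,35],
    [0,-0.99,0.3,0,0,0,35],
    [0,-0.99,0.6,0,0,0,35],
    [0,-0.99,0.8,0,0,0,35],
    [0,-0.99,0.8,0,0,0,35],
    [0,-0.99,0.8,0,0,0,0],
    [0,-0.99,0.8,0,0,0,0],
    [0,-0.99,0.8,0,0,0,0]
  ],
  "force": 40
}}

```text
time_s: 7.62
eef_pos: [559.5, -79.2, 67.0]
tool_rot: [3.139, -0.0, 1.265]
force: [0.6, -0.1, 1.4]
gripper_width: 0.074
finger_force: 39.1
```

>>> {"name": "apply_moves", "arguments": {
  "plan": [
    [0,0,0,0,0,0,0],
    [0,-0.02,-0.02,0,0,0,0],
    [0,-0.045,-0.05,0,0,0,0],
    [0,-0.05,-0.08,0,0,0,0],
    [0,-0.055,-0.1,0,0,0,0],
    [0,-0.055,-0.1,0,0,0,0],
    [0,-0.055,-0.1,0,0,0,0]
  ]
}}

```text
time_s: 8.5
eef_pos: [552.1, -76.9, 77.5]
tool_rot: [-3.141, 0.0, 1.265]
force: [0.5, 0.5, -3.4]
gripper_width: 0.074
finger_force: 38.9
```

Run:
```python
from h import *
import pickle
go([426,-37,120]);print(bot.sense()["moment"])
cs={n:bot.capture(n) for n in("scene","top")}
pickle.dump(cs,open("c5.pkl","wb"))
a=cs["scene"]["pixels"][140:230,325:430]
cv2.imwrite("pics/crop5.png",cv2.resize(a,None,fx=6,fy=6,interpolation=cv2.INTER_CUBIC))
```

```text
t 8.5 [552.1 -76.9  77.5] [-179.98    0.     72.47] F [ 0.5  0.5 -3.4] w 0.074 38.8636976480484
shift [ 1.000e-03 -1.103e+00 -3.540e-01] turn [-0.001  0.    -0.008]
[-0.02416739 -0.18903617  0.02041163]
```

View pics/crop5.png

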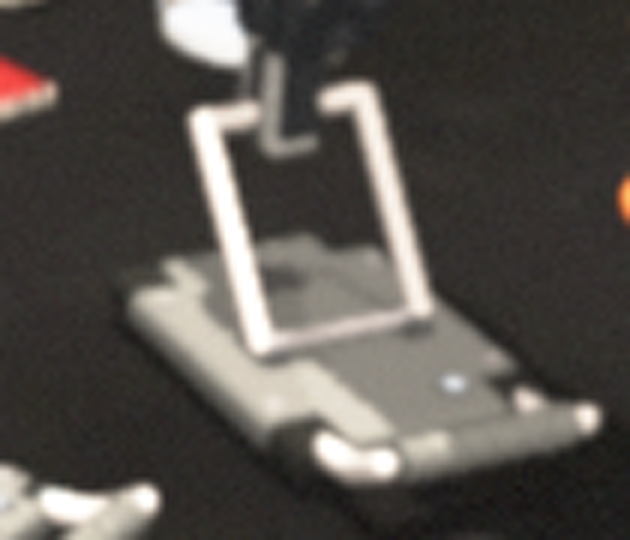

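The fingers hold the bar at crop (285,105), and a −3.4 N pull shows the leg is at its stop and starting to lift the tablet. I'll compute the handle position from this crop, with handle ends at (378,462) and (585,418).

>>> {"name": "apply_moves", "arguments": {
  "plan": [
    [0,0.0,0.03,0,0,0,0],
    [0,0.0,0.035,0,0,0,0],
    [0,0,0.035,0,0,0,25],
    [0,0,0.035,0,0,0,25],
    [0,0,0.035,0,0,0,25],
    [0,0,-0.3,0,0,0,25],
    [0,0,-0.7,0,0,0,25],
    [0,-0.4,-0.7,0,0,0,25],
    [0,-0.8,-0.7,0,0,0,25],
    [0,-0.8,-0.7,0,0,0,25]
  ]
}}

```text
time_s: 9.85
eef_pos: [456.9, -46.7, 161.6]
tool_rot: [-3.139, 0.0, 1.266]
force: [1.7, -0.2, 1.0]
gripper_width: 0.294
finger_force: 0.0
```

Run:
```python
from h import *
import pickle
c=bot.capture("scene")
s=lambda x,y:(324.6+x/6,139.6+y/6)
p5=pickle.load(open("c5.pkl","rb"))["scene"]
H=[onz(p5,s(*p),19) for p in((262,342),(420,313))];N=[onz(p5,s(*p),24) for p in((378,462),(585,418))]
v=N[1]-N[0];print(np.mean(H,0),np.mean(N,0),np.degrees(np.arctan2(v[1],v[0])),np.linalg.norm(v))
n=np.mean(N,0);n[1]+=3; n[2]=120
go(n)
# shift of the image region between p5 and now (handle patch / leg), subpixel
g=lambda q:cv2.cvtColor(q["pixels"],cv2.COLOR_BGR2GRAY).astype(np.float32)
for nm,(a,b,x,y) in {"handle":(203,223,372,428),"legcorner":(152,172,355,362)}.items():
    r=cv2.matchTemplate(g(c)[a-8:b+8,x-8:y+8],g(p5)[a:b,x:y],cv2.TM_CCOEFF_NORMED);print(nm,cv2.minMaxLoc(r)[1],np.array(cv2.minMaxLoc(r)[3])-8)
b=cv2.resize(c["pixels"][120:230,325:430],None,fx=5,fy=5,interpolation=cv2.INTER_CUBIC);cv2.imwrite("pics/c6.png",b)
```

```text
[511.36240953 -72.87354968  19.        ] [421.29621435 -41.63038709  24.        ] -109.24756304273085 81.03219108986288
t 9.9 [459.6 -47.6 162.1] [1.7996e+02 1.0000e-02 7.2500e+01] F [ 1.8  0.5 -0.3] w 0.29 0.0
shift [-0.025 -0.327  0.351] turn [ 0.001  0.    -0.007]
handle 0.9757485389709473 [0 2]
legcorner 0.9787462949752808 [-1  2]
```

View pics/c6.png

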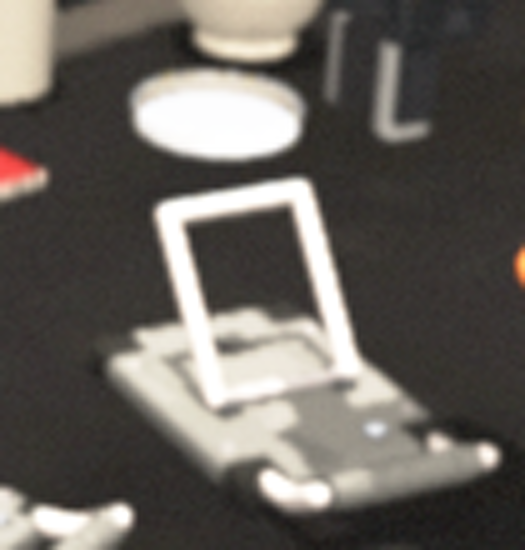

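The leg stays out, with foot corners at crop (170,211) and (303,189), hinge at (216,395) and (347,368), and handle ends at (318,493) and (482,455). I'll measure it again from this picture.

Run:
```python
from h import *
import pickle
c=pickle.load(open("c5.pkl","rb"))["scene"]
s=lambda x,y:(324.6+x/5,119.6+y/5)
H=[onz(c,s(*p),19) for p in((216,395),(347,368))];N=[onz(c,s(*p),24) for p in((318,493),(482,455))]
h=np.mean(H,0);n=np.mean(N,0);u=n-h;u[2]=0;L=np.linalg.norm(u);u/=L;nr=np.cross(u,[0,0,1])
print(h,n,L,np.degrees(np.arctan2(u[1],u[0])),[np.degrees(np.arctan2(*(b-a)[1::-1])) for a,b in(H,N)])
for p,q in zip(((170,211),(303,189)),H):
    o,d=ray(c,s(*p));w=o+d*((q-o)@nr)/(d@nr)-q;print(np.linalg.norm(w),np.arctan2(w[2],-w@u))
go([n[0],n[1],120],72.7)
```

```text
[506.87175103 -66.10428345  19.        ] [417.91365645 -36.65233333  24.        ] 93.70677648049573 161.6814971759057 [np.float64(-107.96346101899643), np.float64(-107.77533821829174)]
81.1384206801358 0.9150032967012278
80.5702915750889 0.9344842591251993
t 9.9 [459.6 -47.6 162.1] [1.7996e+02 1.0000e-02 7.2500e+01] F [ 1.8  0.5 -0.3] w 0.29 0.0
shift [-0.018 -0.359  0.351] turn [ 0.001  0.    -0.007]
```

The leg is at 0.91–0.93 rad, so it's fully out. Next I go down to the handle.

>>> {"name": "apply_moves", "arguments": {
  "plan": [
    [0,-0.37,0.1,0,0,0,27],
    [0,-0.37,0.4,0,0,0,27],
    [0,-0.37,0.7,0,0,0,27],
    [0,-0.37,0.85,0,0,0,27],
    [0,-0.37,0.85,0,0,0,27],
    [0,-0.37,0.85,0,0,0,27]
  ]
}}

```text
time_s: 10.65
eef_pos: [419.8, -35.1, 60.4]
tool_rot: [3.14, 0.0, 1.265]
force: [0.4, -0.3, 0.4]
gripper_width: 0.317
finger_force: 0.0
```

```bash
python3 -c "
from h import *
go([417.3,-34.5,11])"
```

```text
t 10.65 [419.8 -35.1  60.4] [179.91   0.    72.47] F [ 0.4 -0.3  0.4] w 0.317 0.0
shift [-0.001 -0.022  0.412] turn [ 0.003  0.    -0.008]
```

>>> {"name": "apply_moves", "arguments": {
  "plan": [
    [0,-0.02,0.1,0,0,0,27],
    [0,-0.02,0.2,0,0,0,27],
    [0,-0.02,0.3,0,0,0,27],
    [0,-0.02,0.41,0,0,0,27],
    [0,-0.02,0.41,0,0,0,27],
    [0,-0.02,0.41,0,0,0,27]
  ]
}}

```text
time_s: 11.4
eef_pos: [416.1, -34.0, 10.4]
tool_rot: [-3.141, 0.0, 1.265]
force: [0.0, -0.3, 0.6]
gripper_width: 0.316
finger_force: 0.0
```

>>> {"name": "apply_moves", "arguments": {
  "plan": [
    [0,0,0,0,0,0,0],
    [0,0,0,0,0,0,0],
    [0,0,0,0,0,0,0],
    [0,0,0,0,0,0,0],
    [0,0,0,0,0,0,0]
  ],
  "force": 60
}}

```text
time_s: 12.02
eef_pos: [416.6, -34.1, 10.9]
tool_rot: [3.141, 0.0, 1.265]
force: [-0.4, 0.8, 6.9]
gripper_width: 0.142
finger_force: 58.9
```

```bash
python3 -c "
from h import *
go([417.3,-34.5,11]);print(bot.sense()['moment'])"
```

```text
t 12.03 [416.6 -34.1  10.9] [179.94   0.    72.47] F [-0.4  0.8  6.9] w 0.142 58.9209920167923
shift [-0.001  0.007 -0.001] turn [ 0.002  0.    -0.008]
[0.05846282 0.21117502 0.01873832]
```

The handle is gripped. Next I tip the tablet up about its bottom edge.

>>> {"name": "apply_moves", "arguments": {
  "plan": [
    [0,0.023,-0.124,0,0,0,0],
    [0,0.057,-0.246,0,0,0,0],
    [0,0.1,-0.364,0,0,0,0],
    [0,0.155,-0.478,0,0,0,0],
    [0,0.218,-0.587,0,0,0,0],
    [0,0.292,-0.69,0,0,0,0],
    [0,0.374,-0.786,0,0,0,0],
    [0,0.464,-0.875,0,0,0,0],
    [0,0.464,-0.875,0,0,0,0]
  ]
}}

```text
time_s: 13.15
eef_pos: [470.1, -51.0, 116.1]
tool_rot: [3.14, 0.0, 1.265]
force: [-0.8, -0.5, -1.1]
gripper_width: 0.135
finger_force: 59.1
```

```bash
python3 -c "
from h import *
go([417.3,-34.5,11]);print(bot.sense()['moment'])"
```

```text
t 13.15 [470.1 -51.  116.1] [179.93   0.    72.47] F [-0.8 -0.5 -1.1] w 0.135 59.084858894348145
shift [-0.001 -0.462  0.875] turn [ 0.002  0.    -0.008]
[0.05674719 0.09919511 0.00353377]
```

>>> {"name": "apply_moves", "arguments": {
  "plan": [
    [0,0.097,-0.08,0,0,0,0],
    [0,0.2,-0.152,0,0,0,0],
    [0,0.311,-0.214,0,0,0,0],
    [0,0.426,-0.267,0,0,0,0],
    [0,0.545,-0.308,0,0,0,0],
    [0,0.667,-0.34,0,0,0,0],
    [0,0.792,-0.361,0,0,0,0],
    [0,0.918,-0.372,0,0,0,0],
    [0,0.918,-0.372,0,0,0,0]
  ]
}}

```text
time_s: 14.28
eef_pos: [575.3, -84.3, 160.4]
tool_rot: [3.14, 0.0, 1.265]
force: [-1.1, -0.9, 5.4]
gripper_width: 0.134
finger_force: 59.8
```

```bash
python3 -c "
from h import *
go([417.3,-34.5,11]);print(bot.sense()['moment'])
c=bot.capture('scene')['pixels'];cv2.imwrite('pics/c7.png',c)
m=(c.astype(int).min(2)>185)[60:240,300:440]
for r in range(0,180,4): print(''.join('#' if m[r:r+4,k:k+2].any() else '.' for k in range(0,140,2)))"
```

```text
t 14.28 [575.3 -84.3 160.4] [179.9    0.    72.47] F [-1.1 -0.9  5.4] w 0.134 59.84643638134003
shift [-1.000e-03 -1.383e+00  1.243e+00] turn [ 0.003  0.    -0.008]
[ 0.01683101  0.07059659 -0.05845549]
#####.................................................................
......................................................................
......................................................................
......................................................................
.........................................................#########....
.........................................................##########...
.........................................................##########...
..........................................................#########...
..........................................................############
..........................................................############
.......#####.....##.......................................############
........###########..........##...........####...........#############
...........#####.............##.......#######
[... 1597 characters left out ...]
.............................................................
###...................................................................
#######...............................................................
#########.............................................................
##############........................................................
###############.##########............................................
##.#######################............................................
##############...###..................................................
###########..######...................................................
.......###########...............................######...............
```

>>> {"name": "apply_moves", "arguments": {
  "plan": [
    [0,0.06,-0.015,0,0,0,0],
    [0,0.126,-0.013,0,0,0,0],
    [0,0.19,-0.006,0,0,0,0],
    [0,0.252,0,0,0,0,0],
    [0,0.314,0.006,0,0,0,0],
    [0,0.377,0.013,0,0,0,0],
    [0,0.44,0.024,0,0,0,0],
    [0,0.5,0.037,0,0,0,0],
    [0,0.5,0.037,0,0,0,0]
  ]
}}

```text
time_s: 15.45
eef_pos: [632.4, -102.3, 156.0]
tool_rot: [3.14, 0.0, 1.265]
force: [0.5, 0.3, 0.6]
gripper_width: 0.138
finger_force: 59.3
```

```bash
python3 -c "
from h import *
go([417.3,-34.5,11]);print(bot.sense()['moment'])"
```

```text
t 15.45 [ 632.4 -102.3  156. ] [179.92   0.    72.47] F [0.5 0.3 0.6] w 0.138 59.27344858646393
shift [-1.000e-03 -1.881e+00  1.206e+00] turn [ 0.003  0.    -0.008]
[ 0.01780279 -0.03257656  0.00260476]
```

>>> {"name": "apply_moves", "arguments": {
  "plan": [
    [0,0.06,0.016,0,0,0,0],
    [0,0.121,0.035,0,0,0,0],
    [0,0.18,0.056,0,0,0,0],
    [0,0.24,0.08,0,0,0,0],
    [0,0.25,0.085,0,0,0,0],
    [0,0.25,0.085,0,0,0,0],
    [0,0.25,0.085,0,0,0,0]
  ]
}}

```text
time_s: 16.32
eef_pos: [661.9, -111.6, 146.7]
tool_rot: [3.138, -0.0, 1.265]
force: [2.9, -0.5, 6.6]
gripper_width: 0.142
finger_force: 59.8
```

Run:
```python
from h import *
go([417.3,-34.5,11]);print(bot.sense()['moment'])
c=bot.capture('scene');print(proj(c,[[660,-111,158]]))
b=cv2.resize(c['pixels'][90:230,270:430],None,fx=4,fy=4,interpolation=cv2.INTER_CUBIC);cv2.imwrite('pics/c8.png',b)
```

```text
t 16.32 [ 661.9 -111.6  146.7] [179.78  -0.    72.47] F [ 2.9 -0.5  6.6] w 0.142 59.84476625919342
shift [-2.000e-03 -2.141e+00  1.122e+00] turn [ 0.007 -0.    -0.008]
[-0.1628212  -0.53158502 -0.01824744]
[[348.16377626 111.19890245]]
```

View pics/c8.png

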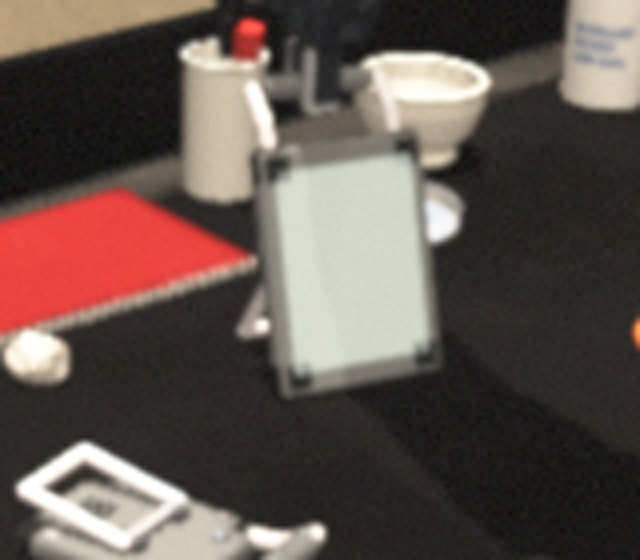

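The tablet is upright with its screen facing the robot. The bottom corners are at crop (285,392) and (440,368), the top corners at (255,150) and (412,133), and the leg foot's left end at (248,328). I'll check the lean.

Run:
```python
from h import *
c=bot.capture('scene')
s=lambda x,y:(269.6+x/4,89.6+y/4)
a=np.array([.9537,-.3007,0])
B=[onz(c,s(*p),5) for p in((285,392),(440,368))];print("bottom",[b.round(1) for b in B],np.linalg.norm(B[1]-B[0]))
nr=np.cross(a,[0,0,1])
for p,q in zip(((255,150),(412,133)),B):
    o,d=ray(c,s(*p));w=o+d*((q-o)@nr)/(d@nr)-q;print("height len",np.linalg.norm(w),"lean",np.degrees(np.arctan2(w@a,w[2])))
F=onz(c,s(248,328),4);print("foot L",F.round(1),"away from edge",(F-B[0])@a)
t=bot.sense()["eef_pos"];print("handle s from edge",(t-np.mean(B,0))@a)
```

```text
bottom [array([608.9, -46.4,   5. ]), array([ 572.8, -137.1,    5. ])] 97.66173735103018
height len 136.6724241519598 lean 20.655692317716042
height len 136.57758723636692 lean 21.40749599807157
foot L [684.7 -89.6   4. ] away from edge 85.22983351274307
handle s from edge 73.67995653626085
```

The lean is about 21° and the foot is 85 mm behind the edge, so it's seated on its edge and the leg. I'll unload, let go and withdraw upward.

>>> {"name": "apply_moves", "arguments": {
  "plan": [
    [0,0,-0.01,0,0,0,0],
    [0,0,-0.012,0,0,0,0],
    [0,0,-0.012,0,0,0,0]
  ]
}}

```text
time_s: 16.8
eef_pos: [660.5, -111.1, 147.2]
tool_rot: [3.141, 0.0, 1.265]
force: [2.3, -0.9, 4.2]
gripper_width: 0.14
finger_force: 59.8
```

>>> {"name": "apply_moves", "arguments": {
  "plan": [
    [0,0,0,0,0,0,18],
    [0,0,0,0,0,0,22],
    [0,0,0,0,0,0,28],
    [0,0,0,0,0,0,28],
    [0,0,0,0,0,0,28],
    [0,0,-0.1,0,0,0,28],
    [0,0,-0.25,0,0,0,28],
    [0,0,-0.5,0,0,0,28],
    [0,0,-0.8,0,0,0,28],
    [0,0,-0.8,0,0,0,28]
  ]
}}

```text
time_s: 18.05
eef_pos: [661.9, -111.5, 247.8]
tool_rot: [3.134, -0.0, 1.265]
force: [-0.1, 0.3, -0.2]
gripper_width: 0.329
finger_force: 0.0
```

Run:
```python
from h import *
go([417.3,-34.5,11])
c=bot.capture('scene')['pixels'];cv2.imwrite('pics/c9.png',c)
p=cv2.imread('pics/c8.png');p=cv2.resize(p,(160,140),interpolation=cv2.INTER_AREA).astype(np.float32)
q=c[90:230,270:430].astype(np.float32)
for n,(y0,y1,x0,x1) in {"bottom":(80,102,62,114),"topcorners":(28,60,58,108),"foot":(70,88,55,72)}.items():
    r=cv2.matchTemplate(q[y0-8:y1+8,x0-8:x1+8],p[y0:y1,x0:x1],cv2.TM_CCOEFF_NORMED);_,v,_,l=cv2.minMaxLoc(r);print(n,round(v,3),np.array(l)-8)
```

```text
t 18.05 [ 661.9 -111.5  247.8] [ 1.7956e+02 -1.0000e-02  7.2470e+01] F [-0.1  0.3 -0.2] w 0.329 0.0
shift [-2.000e-03 -2.152e+00  1.957e+00] turn [ 0.015 -0.    -0.008]
bottom 0.997 [0 0]
topcorners 0.981 [-1  0]
foot 0.984 [0 0]
```

>>> {"name": "apply_moves", "arguments": {
  "plan": [
    [0,0,-0.2,0,0,0,28],
    [0,0,-0.2,0,0,0,28],
    [0,0,-0.2,0,0,0,28],
    [0,0,-0.2,0,0,0,28],
    [0,0,-0.2,0,0,0,28],
    [0,0,-0.2,0,0,0,28]
  ]
}}

```text
time_s: 18.85
eef_pos: [659.9, -111.0, 266.5]
tool_rot: [-3.141, 0.0, 1.265]
force: [0.5, -0.1, 0.5]
gripper_width: 0.328
finger_force: 0.0
```

Run:
```python
from h import *
c=bot.capture('scene')['pixels'].astype(np.float32);p=cv2.imread('pics/c9.png').astype(np.float32)
d=np.abs(c-p)[115:200,325:385].mean();print("change",d)
if d<8: print(bot.sign_off())
```

```text
change 1.9235294
the job is handed in; nothing more can be done
None
```

The job is handed in at about 19 s: the tablet stands on its bottom edge and fully opened leg, leaning back about 21° and not moving after release; it had slid about 10 mm while the leg was being opened, and I never touched the logger.

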